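# Lock the rotor on the centrifuge and prove it with a pull

### The job

Lift the rotor off its stand by its knob, set it on the spindle of the bench centrifuge and press it straight down until its catches snap in and it sits fully home. Then prove that it is locked: keep hold of it and pull it straight up with a steady 12 N for two seconds, let it settle back and let go. Never press or pull on it with more than 20 N, and leave the things beside the stand and the centrifuge where they are.

Things in the scene. Friction and masses are not known exactly. Their poses are not given: they have to be found in the camera images.
- rotor_knob (a point): the rotor, given at the centre of its knob; z is its axis, up. Aluminium disc 112 mm across, 24 mm thick, with a ring of tube holes; above it a 10 mm neck, then a black cylinder knob, diameter 30 mm, 32 mm high. Disc top 26 mm, flat hub underside 50 mm below this point. Mass 0.2 to 0.3 kg. The knob may be gripped hard (50 N).
- rotor_foot (a point): lower end of the steel stem under the rotor, on its axis, 86 mm below the knob's centre and 36 mm below the hub. From below: a 12 mm high cone (6 to 16 mm in diameter), a 16 mm head 4 mm high, then an 8 mm neck up to the hub; the catches snap in above the head.
- spindle_mouth (a point): centre of the spindle's mouth, in the middle of the bowl: upright steel tube, 34 mm outside, 17.5 mm bore; z is up. Fully home, the hub rests on the tube's rim: knob centre 50 mm above this point, on its axis. Spring catches in the bore resist the stem from about 20 mm above home, take 3 to 10 N to press past, then snap over the last few mm before home.
- spindle_base (a point): the spindle tube's lower end, 34 mm under its mouth. Left to its weight the rotor does not go home. Locked, it has 1.5 to 6.5 mm of free up-and-down play on the spindle, different each time and not seen, and does not come off; not locked, it lifts off with little force. When locked, pull and press move the spindle on its mounts.
- spindle (a joint): how far the spindle is pulled up (+) or pressed down (-) from its free height on its rubber mounts, m. They are stiff, 12 N per mm either way, so it moves by no more than its reading's noise: the force on the spindle is better felt than seen. The rotor's weight alone sinks it by 0.2 mm. Travel 6 mm each way.
- centrifuge: bench centrifuge, white housing 230 (x) x 260 (y) x 110 mm high, fixed to the bench, origin at the centre of its underside; x points to its rear. Round bowl 170 mm across and 55 mm deep in its top, centred on the spindle, whose mouth is 95 to 100 mm above the bench, 10 to 15 mm below the housing's top. No lid in the way.
- stand: the rotor's stand: plain grey block 100 x 100 x 45 mm high, fixed, origin at the centre of its underside; the rotor's hub rests on its top face and the stem hangs free in its 30 mm hole, 40 mm deep. The tube rack stands on its +y side, the jar on its -y side. It may be left or right of the centrifuge.
- tube_rack: clear bench rack 50 x 110 x 78 mm high with capped tubes, a bystander 115 mm beside the rotor's stand; origin at the centre of its underside
- jar: small jar, 44 mm across, 60 mm high, a bystander 115 mm to the other side of the stand; origin at the centre of its underside
- slide_box: flat grey box 50 x 120 x 32 mm, a bystander behind the centrifuge; origin at the centre of its underside
Things that resemble listed ones, but are neither listed nor needed, are in the scene too. What is shaped like the part that bears rotor_knob but orange or red is not meant.

How it is judged (in metres and radians):
On the way, in this order (a step that is already met when the one before it is completed fails the run):
1. the rotor is pressed fully home and locked on the spindle (z of rotor_knob in the frame of spindle_mouth between 0.045 and 0.053 m and horizontal distance between rotor_knob and spindle_mouth below 0.004 m and angle between the z axis of rotor_knob and the z axis of spindle_mouth, either way round below 0.06 rad), for 0.2 s.
2. the locked rotor is pulled up with about 12 N (7 to 17 N on the spindle) for 1.2 s without coming off (z of rotor_knob in the frame of spindle_mouth between 0.045 and 0.06 m and horizontal distance between rotor_knob and spindle_mouth below 0.004 m and angle between the z axis of rotor_knob and the z axis of spindle_mouth, either way round below 0.06 rad and value of joint spindle between 0.00058 and 0.00142 m), for 1.2 s.
At the end, for the whole second after the job is handed in: the rotor is locked on the spindle, fully home (knob centre 45 to 53 mm above the mouth, within 4 mm of its axis, upright within 0.06 rad), at rest, neither pulled nor pressed (all of step 1 and value of joint spindle between -0.0006 and 0.0002 m and linear speed of rotor below 0.01 m/s and angular speed of rotor below 0.1 rad/s); the robot touches nothing.
It fails at once if the rotor pressed down too hard (over 20 N, with allowance for its weight: 27 N on the spindle) (value of joint spindle below -0.00225 m).
It fails at once if the rotor pulled up too hard (over 24 N on the spindle) (value of joint spindle above 0.002 m).
It fails at once if the tube rack, the jar or the flat box is moved by more than 30 mm (distance of any of tube_rack, jar, slide_box from where it was at the start of the episode above 0.03 m).
It also fails if it takes over 64 s, if anything falls off the work surface, if the arm or the gripper's body presses on something with over 40 N, if the wrist force passes 120 N, or if a joint passes its speed limit or range.

### The arm

A 7-joint arm with a two-finger parallel gripper is mounted at the origin on the work surface. World frame = base frame: x ahead of the robot, y to its left, z up, the work surface at z = 0. Lengths are in m, angles in degrees, forces in N, time in s.
With the tool pointing down it reaches from about 0.425 to 0.875 m from the base axis. Payload 8.4 kg.
Tool frame: the origin (TCP) lies midway between the tips of the shut fingers; the grasp point (between the pads) lies 19 mm behind it; y points along the fingers, x is the direction in which the jaws open and shut, and the axes are right-handed (so a half turn about y gives the same grasp; the last joint's range is limited). The gripper opens to 85 mm and grips with 20 to 120 N. Pads are 22 mm wide; open, the fingers measure 114 mm over their backs; the gripper's body (76 mm by 85 mm) begins 54 mm behind the grasp point. The pads swing forward as they close: fully open they stand 13 mm farther back than shut.
Start: joints at [60.264, 19.091, 2.286, 83.961, -0.768, 76.965, -3.352], TCP at [0.265, -0.594, 0.202] pointing down, gripper open.
Joint ranges: [-147.57, 147.57], [-21.85, 119.76], [-74.77, 79.35], [14.55, 137.4], [-85.83, 265.84], [4.83, 119.75], [-152.11, 152.11]. Speed limits (degrees/s): [127.2, 127.2, 159.86, 159.86, 180, 180, 180].

### API

Orientations are given as [roll, pitch, yaw] about the fixed x, y, z axes, in that order (R = Rz(yaw) Ry(pitch) Rx(roll)).
In Python, from bench import robot gives the robot as it stands.
- The arm moves only by the tool carry_out, never from a script. Its argument "motion" is text: rows parted by semicolons, each of 5 numbers parted by spaces: the shift along the world's x, y, z in cm, then the turn about the world's z in rad, then the finger opening in cm, from 0 to 8.54. In form: dx dy dz yaw jaw; .... A call has 1 to 20 rows; each row shifts and turns the commanded pose from where the row before left it; what a row does not reach is not made up. A row lasts 1/12 s, in which the tool goes at most 41.7 mm and 7.16 degrees, less where a joint would pass 70% of its speed; a pose out of reach is approached as far as the arm can. A call with a gripper value outside its range is refused whole. The fingers move at their own pace and stop on an object; the grip force is fixed at half the most. Time passes only in rows, so rows that do not move let the fingers close. It gives the time, the measured TCP pose, the force and the opening at its end, in the units of the state.
- robot.observe(): the state, without advancing time (a new reading comes with each control period).
- robot.snapshot(name): name is "scene" or "top" or "wrist"; returns a dict with "pixels" (384x512x3 uint8, red, green, blue), "fx", "fy", "cx", "cy" (pixels), "rvec" (rotation vector, rad) and "tvec" (3), from world to camera coordinates, as OpenCV has them. Camera axes: x right, y down, z forward; pixel columns grow to the right and rows downward; lengths in m; the calibration is good to about 2 mm. A picture is of the moment at which its call begins. There is no depth.
- robot.hand_in(): hands the job in, once; it reports no verdict.
Trained networks look in the newest picture that a camera, given by its name, has taken for a name from the list of things; names that differ only in an ending like _2 or _b are one class to them, and where a whole thing is asked for, a point or a joint stands for the part that bears it (a point fixed in the world has none). Each returns a list of dicts, best first, with "conf" (0 to 1); they miss things now and then, are a little off and sometimes report something else, mostly with a low value. They report only what shows in the picture. A call takes as long as a camera call. They do not tell look-alikes from the thing itself.
- robot.silhouettes(camera, target): "pixels" (384x512 bool, what is visible of it) and "box" ([left, top, right, bottom] in pixels, round what is visible of it).
- robot.tip_of(camera, target): "pixel" ([column, row] in pixels: a listed point, or the origin of a listed thing).
The state is a dict: "time": time; "qpos": joint angles; "qd": joint speeds; "tau": joint torques, N m; "eef_pos": TCP position; "orientation": TCP orientation; "force": force on the tool from outside, world axes, zero at the start; "torque": the same for the moment, N m; "width": finger opening in m.
Only numpy, scipy, OpenCV 4.12 (cv2) and the standard library are available. Lean on these libraries where they do the work, as an engineer would, in place of code of your own. Each camera call takes 0.05 s, during which the arm holds its last target. There are 200 camera calls.

## Working session

There is one attempt and no reset: what is moved stays moved. The work goes in short steps, Python scripts to look and compute and a tool call to move; the robot and the scene stay as the last step left them, time stands still between calls to the robot, and variables do not carry over. Pictures are saved under pics/ and viewed, about 8 in all and at most 12, crops included, and the job is handed in when it is done.

Besides the shell and the picture viewer there is one more tool, called after "Request:" as name(argument=value, ...), one argument or row to a line, values as JSON. carry_out: Moves the arm, as the interface text tells. Its arguments: {"type":"object","properties":{"motion":{"type":"string"}},"required":["motion"]}

```bash
mkdir -p pics; ls; cat > h.py <<'E'
import numpy as np, cv2
from bench import robot
def cam(s):
    K=np.array([[s["fx"],0,s["cx"]],[0,s["fy"],s["cy"]],[0,0,1.]]);R=cv2.Rodrigues(np.array(s["rvec"],float))[0];t=np.array(s["tvec"],float).ravel()
    return K,R,t
def ray(s,p):
    K,R,t=cam(s); d=R.T@np.linalg.solve(K,[p[0],p[1],1.]); return -R.T@t,d
def atz(s,p,z):
    c,d=ray(s,p); return c+d*(z-c[2])/d[2]
def proj(s,X):
    K,R,t=cam(s); v=K@(R@np.array(X,float)+t); return v[:2]/v[2]
def tri(l):
    A=np.zeros((3,3));b=np.zeros(3)
    for s,p in l:
        c,d=ray(s,p);d=d/np.linalg.norm(d);M=np.eye(3)-np.outer(d,d);A+=M;b+=M@c
    X=np.linalg.solve(A,b); return X,[np.round(proj(s,X)-p,1) for s,p in l]
def save(s,n): cv2.imwrite("pics/"+n,cv2.cvtColor(s["pixels"],cv2.COLOR_RGB2BGR))
E
python3 - <<'E'
from h import *
S={c:robot.snapshot(c) for c in("scene","top")}
im=np.hstack([cv2.cvtColor(S[c]["pixels"],cv2.COLOR_RGB2BGR) for c in S]); 
cv2.imwrite("pics/a.png",cv2.resize(np.vstack([im[:,:512],im[:,512:]]),(780,1170))[:600]) 
save(S["scene"],"scene.png");save(S["top"],"top.png")
for c in S:
    print(c,"campos",np.round(atz(S[c],(256,192),0),3),ray(S[c],(0,0))[0].round(3))
    for t in("rotor_knob","rotor_foot","spindle_mouth","stand","centrifuge","tube_rack","jar","slide_box"):
        print(t,[(np.round(r["pixel"],1).tolist(),round(r["conf"],2)) for r in robot.tip_of(c,t)][:4])
print(robot.observe())
E
```

```text
pics
scene campos [ 0.539  0.019 -0.   ] [0.987 0.114 0.881]
rotor_knob [([160.9, 164.6], 0.86), ([79.1, 221.1], 0.75), ([171.4, 112.0], 0.67)]
rotor_foot [([214.0, 182.2], 0.34), ([347.3, 205.6], 0.25)]
spindle_mouth [([349.3, 197.5], 0.67), ([343.7, 205.8], 0.54)]
stand [([168.2, 188.4], 0.8)]
centrifuge [([339.2, 217.9], 0.58)]
tube_rack [([212.0, 179.6], 0.58)]
jar [([122.4, 182.4], 0.6)]
slide_box [([330.7, 286.5], 0.56)]
top campos [ 0.566 -0.005  0.   ] [0.426 0.01  1.142]
rotor_knob [([332.2, 250.7], 0.91), ([327.6, 193.9], 0.63), ([370.1, 136.5], 0.6)]
rotor_foot []
spindle_mouth [([172.8, 188.4], 0.4)]
stand [([322.5, 194.2], 0.51)]
centrifuge [([182.3, 188.0], 0.92), ([285.7, 204.0], 0.39)]
tube_rack [([286.4, 204.7], 0.55)]
jar [([355.6, 185.7], 0.56)]
slide_box [([183.1, 136.0], 0.96)]
{'time': 0.9, 'qpos': array([60.26300683, 19.08877283,  2.2867894 , 83.9619255 , -0.76756018,
       76.96458566, -3.35022328]), 'qd': array([-0.05017344,  0.0048774 ,  0.02593062, -0.1074176 , -0.01693746,
       -0.01329569,  0.00683495]), 'tau': array([ 1.05230647e-03, -6.58299494e+01,  1.36319004e+00, -4.05825698e+01,
        1.65491371e-02,  2.76522085e-03, -2.99212047e-05]), 'eef_pos': array([ 0.26490023, -0.59354241,  0.20202677]), 'orientation': array([-8.99999013e+01,  5.74377927e-05, -6.59475348e+01]), 'force': array([0.25920897, 0.56418225, 0.87119555]), 'torque': array([-0.00071944, -0.02529656, -0.06553055]), 'width': 0.08563892900216528}
```

```bash
python3 -c "
import cv2,numpy as np
a=cv2.imread('pics/scene.png');b=cv2.imread('pics/top.png')
cv2.imwrite('pics/ab.png',cv2.resize(np.vstack([a,b]),(400,600)))"
```

```text
(no output)
```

View pics/top.png

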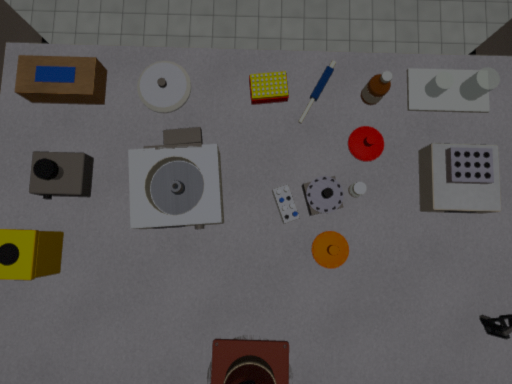

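View pics/scene.png

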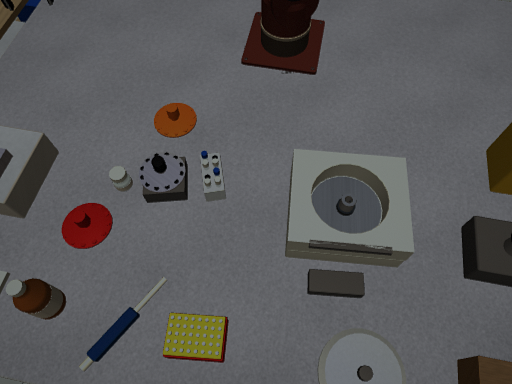

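The top picture shows a silver disc with a black knob on the stand at (327,194), an orange copy at (331,250), a red copy at (366,143) and a white disc with a grey knob at (165,86). In the scene picture the stand's rotor is at (160,163). Only the one on the grey block between the rack and the jar, aluminium with a black knob and tube holes, fits the description. I'll triangulate it and confirm in a crop.

```bash
python3 - <<'E'
from h import *
s=robot.snapshot("scene");t=robot.snapshot("top")
print("knob",tri([(s,(160.9,164.6)),(t,(327.6,193.9))]))
for p in((349.3,197.5),(343.7,205.8)): print("mouth",tri([(s,p),(t,(172.8,188.4))]))
for n,p,q in(("rack",(212,179.6),(286.4,204.7)),("jar",(122.4,182.4),(355.6,185.7)),("box",(330.7,286.5),(183.1,136))): print(n,atz(s,p,0).round(3),atz(t,q,0).round(3))
print(atz(t,(327.6,193.9),.095),atz(s,(160.9,164.6),.095),atz(s,(349,197.5),.0975),atz(t,(172.8,188.4),.0975),atz(t,(178,187),.0975))
A=cv2.resize(s["pixels"][130:230,90:240],(600,400),interpolation=3);B=cv2.resize(t["pixels"][120:270,90:390],(600,300),interpolation=3)
cv2.imwrite("pics/c.png",cv2.cvtColor(np.vstack([A,B[:200]]),cv2.COLOR_RGB2BGR))
E
```

```text
knob (array([ 0.55474015, -0.21070719,  0.08590708]), [array([-1.5, -0.1]), array([-1.2,  0.3])])
mouth (array([0.55835433, 0.23914796, 0.09043885]), [array([ 0.7, -0. ]), array([ 0.6, -0. ])])
mouth (array([0.56313043, 0.2398112 , 0.05749468]), [array([ 3.5, -0.1]), array([ 2.7, -0.2])])
rack [ 0.526 -0.099  0.   ] [ 0.528 -0.102  0.   ]
jar [ 0.577 -0.322  0.   ] [ 0.595 -0.321  0.   ]
box [0.741 0.23  0.   ] [0.742 0.236 0.   ]
[ 0.55467813 -0.21226598  0.095     ] [ 0.55918405 -0.20338442  0.095     ] [0.56263347 0.2357811  0.0975    ] [0.55735884 0.23922924 0.0975    ] [0.56191369 0.22428816 0.0975    ]
```

View pics/c.png

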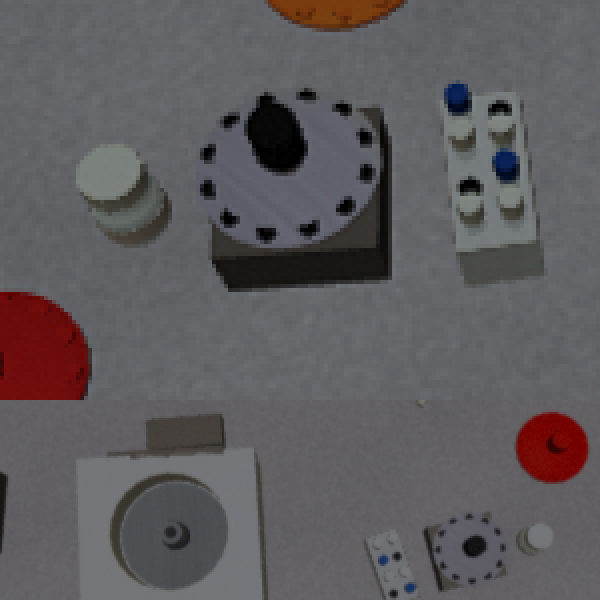

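Knob at about (0.555,-0.21), triangulated z 0.086 against an expected 0.095. That's consistent, and the crop shows an aluminium disc with a black knob on the grey block between jar and rack. Next I go above it.

Request:
carry_out(
  motion="2.4 3.2 0.5 0.065 6; 2.4 3.2 0.5 0.065 6; 2.4 3.2 0.5 0.065 6; 2.4 3.2 0.5 0.065 6; 2.4 3.2 0.5 0.065 6; 2.4 3.2 0.5 0.065 6; 2.4 3.2 0.5 0.065 6; 2.4 3.2 0.5 0.065 6; 2.4 3.2 0.5 0.065 6; 2.4 3.2 0.5 0.065 6; 2.4 3.2 0.5 0.065 6; 2.4 3.2 0.5 0.065 6; 0 0 0 0 6; 0 0 0 0 6; 0 0 0 0 6",
)

```text
time: 2.25
eef_pos: [0.5527, -0.21, 0.2618]
orientation: [-90.0, 0.0, -21.3]
force: [0.0, -0.6, -0.7]
width: 0.0598
```

```bash
python3 - <<'E'
from h import *
s=robot.snapshot("wrist"); save(s,"w1.png"); o=robot.observe(); print(o["time"],o["eef_pos"],o["orientation"],o["qpos"],o["force"],ray(s,(0,0))[0])
for r in robot.tip_of("wrist","rotor_knob"): print(r,atz(s,r["pixel"],.095))
for r in robot.silhouettes("wrist","rotor_knob"): print(r["box"],r["conf"])
print(proj(s,o["eef_pos"]))
E
```

```text
2.3 [ 0.55224365 -0.21085162  0.26178746] [-9.00410598e+01  2.17347849e-02 -2.13761954e+01] [ 32.81517261  12.07925204 -19.25709948  86.33747356   4.0319783
  82.28669335  -7.96609227] [ 0.139942   -0.64007049 -0.54359137] [ 0.57825504 -0.14779993  0.43380842]
{'pixel': [258.9, 163.6], 'conf': 0.94} [ 0.56148103 -0.20921986  0.095     ]
{'pixel': [368.8, 230.4], 'conf': 0.81} [ 0.65103194 -0.32746889  0.095     ]
{'pixel': [133.9, 266.6], 'conf': 0.67} [ 0.37915948 -0.27092037  0.095     ]
[96.2, 208.7, 170.7, 274.3] 0.67
[211.9, 111.2, 301.9, 204.5] 0.64
[339.0, 177.1, 428.6, 251.4] 0.59
[250.42570737 224.97794851]
```

View pics/w1.png

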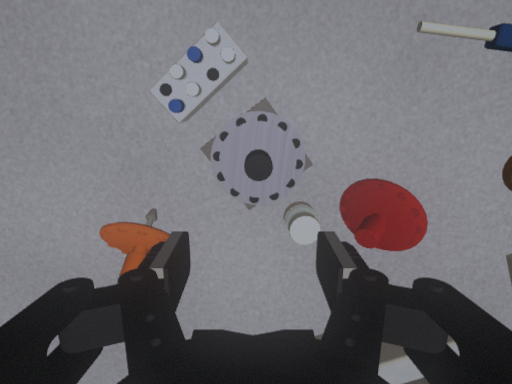

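The wrist picture shows the rotor's disc centred near (258,157) with its black knob top at (258,165). The networks put the knob at (0.561,-0.209), and the red and orange copies are off to the sides. Now I go down and grip.

Request:
carry_out(
  motion="0.4 0.1 -2.5 0 6; 0.4 0 -3 0 6; 0 0 -3 0 6; 0 0 -3 0 6; 0 0 -2.5 0 6; 0 0 -2 0 6; 0 0 -1.4 0 6; 0 0 -1 0 6; 0 0 0 0 6; 0 0 0 0 5; 0 0 0 0 4; 0 0 0 0 3.4; 0 0 0 0 2; 0 0 0 0 2; 0 0 0 0 2; 0 0 0 0 2; 0 0 0 0 2",
)

```text
time: 3.82
eef_pos: [0.5616, -0.2087, 0.0797]
orientation: [-90.0, -0.1, -21.3]
force: [-3.2, 0.1, 6.7]
width: 0.0252
```

```bash
python3 - <<'E'
from h import *
w=robot.snapshot("wrist");s=robot.snapshot("scene");o=robot.observe(); print(o["time"],o["eef_pos"],o["force"],o["width"])
for c,x in(("wrist",w),("scene",s)):
  print(c,proj(x,o["eef_pos"]),[(r["pixel"],round(r["conf"],2)) for r in robot.tip_of(c,"rotor_knob")])
cv2.imwrite("pics/d.png",cv2.cvtColor(np.vstack([w["pixels"],cv2.resize(s["pixels"][110:220,80:280],(512,282),interpolation=3)[:216]]),cv2.COLOR_RGB2BGR))
E
```

```text
3.9167 [ 0.561577   -0.20873291  0.07969742] [-3.46807038  1.19714478  6.94528239] 0.024998265538489592
wrist [250.60045767 223.44979592] [([253.5, 236.6], 0.81)]
scene [159.84969284 168.44955444] [([92.4, 196.6], 0.88), ([160.0, 165.3], 0.84), ([158.8, 101.8], 0.69), ([331.0, 288.5], 0.41)]
```

View pics/d.png

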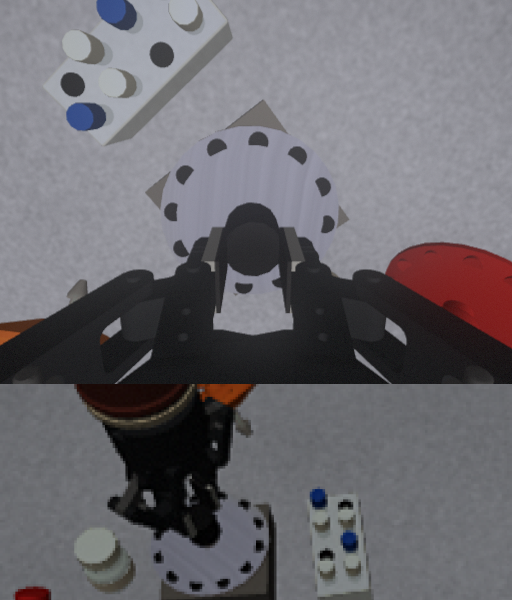

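```bash
python3 - <<'E'
from h import *
w=robot.snapshot("wrist");o=robot.observe();p=o["eef_pos"]
a=np.radians(o["orientation"][2]);u=np.array([np.cos(a),np.sin(a)]);v=np.array([-u[1],u[0]])
for q,z in(((251,248),.111),((253.5,236.6),.095),((251,243),.111)):
  X=atz(w,q,z); print(X,(X[:2]-p[:2])@u,(X[:2]-p[:2])@v)
for d in(-.011,0,.011):
  for e in (-.0125,.0125): print(d,e,proj(w,[*(p[:2]+d*v+e*u),p[2]+.005]),proj(w,[*(p[:2]+d*v+e*u),p[2]+.03]))
# disc centre check
print(proj(w,[*p[:2],.069]))
c=w["pixels"][195:310,190:315]; cv2.imwrite("pics/e.png",cv2.cvtColor(cv2.resize(c,None,fx=5,fy=5,interpolation=2),cv2.COLOR_RGB2BGR))
E
```

```text
[ 0.56171979 -0.20926842  0.111     ] 0.0003789214190993501 -0.0004452266815815413
[ 0.56252897 -0.21072134  0.095     ] 0.0016597958186602584 -0.0015059441950990044
[ 0.5626763  -0.20682242  0.111     ] 0.0003835809177014123 0.0021811395018151865
-0.011 -0.0125 [228.66748396 244.65737814] [225.09315479 266.33219936]
-0.011 0.0125 [272.35363099 244.60352605] [275.46426119 266.26332469]
0 -0.0125 [228.27044062 226.70219835] [224.56716366 245.98408036]
0 0.0125 [272.66538424 226.65242534] [275.88293262 245.92040183]
0.011 -0.0125 [227.86029931 208.15470004] [224.02106363 224.85804277]
0.011 0.0125 [272.98741894 208.10930673] [276.31760486 224.80001171]
[250.59182003 217.04557279]
```

View pics/e.png

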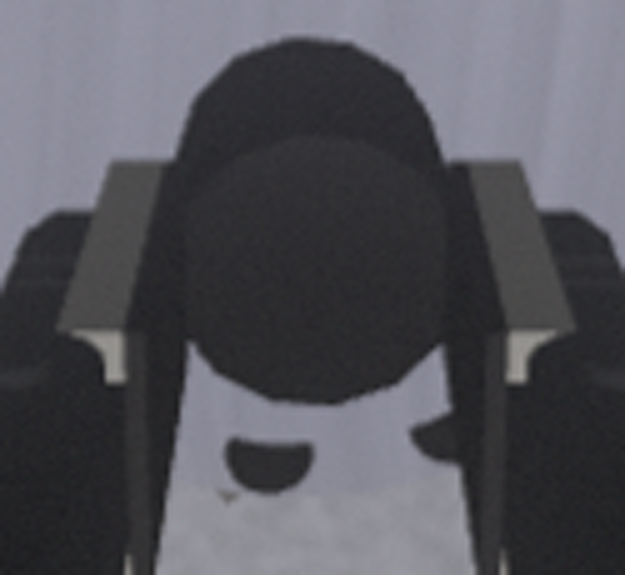

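The pads lie square on the knob and it sits centred between them (within 2 mm). Lifting now.

Request:
carry_out(
  motion="0 0 0.3 0 2; 0 0 0.7 0 2; 0 0 1 0 2; 0 0 1.5 0 2; 0 0 2 0 2; 0 0 2.5 0 2; 0 0 2.5 0 2; 0 0 2.5 0 2; 0 0 2.5 0 2; 0 0 1.5 0 2; 0 0 0 0 2; 0 0 0 0 2",
)

```text
time: 5.07
eef_pos: [0.5613, -0.2086, 0.2489]
orientation: [-90.0, -0.1, -21.3]
force: [0.2, -0.8, -2.1]
width: 0.025
```

Request:
carry_out(
  motion="0 2 0 0 2; 0 3.5 0 0 2; 0 3.5 0 0 2; 0 3.5 0 0 2; 0 3.5 0 0 2; 0 3.5 0 0 2; 0 3.5 0 0 2; 0 3.5 0 0 2; 0 2.5 0 0 2; 0 1.5 0 0 2; 0 0 0 0 2; 0 0 0 0 2; 0 0 0 0 2",
)

```text
time: 6.15
eef_pos: [0.5605, 0.0953, 0.2468]
orientation: [-90.1, 0.1, -21.3]
force: [0.4, -0.5, -2.7]
width: 0.0249
```

```bash
python3 - <<'E'
from h import *
w=robot.snapshot("wrist");s=robot.snapshot("scene");t=robot.snapshot("top");o=robot.observe();p=o["eef_pos"];print(o["time"],p,o["orientation"],o["force"],o["qpos"])
save(w,"w2.png")
for c,x in(("wrist",w),("scene",s),("top",t)):
  for n,z in(("spindle_mouth",.0975),("spindle_base",.063),("rotor_knob",p[2]+.0153),("rotor_foot",p[2]-.0707)):
    print(c,n,[(np.round(r["pixel"],1).tolist(),round(r["conf"],2),atz(x,r["pixel"],z).round(4).tolist()) for r in robot.tip_of(c,n)][:3])
E
```

```text
6.3 [0.56090135 0.09501143 0.24754714] [-9.00392665e+01  2.86205021e-02 -2.13726794e+01] [-0.05171201 -0.17990222 -1.85684622] [ 12.93776469  10.92158296 -31.07382001  90.19379408   5.70265699
  80.51520142 -39.99510171]
wrist spindle_mouth [([204.9, 29.8], 0.65, [0.5685, 0.2339, 0.0975])]
wrist spindle_base [([210.1, 39.5], 0.9, [0.5679, 0.2319, 0.063])]
wrist rotor_knob [([253.5, 236.1], 0.97, [0.5618, 0.0938, 0.2628])]
wrist rotor_foot []
scene spindle_mouth [([349.0, 197.3], 0.66, [0.5621, 0.2357, 0.0975])]
scene spindle_base [([342.6, 205.2], 0.65, [0.5667, 0.2283, 0.063]), ([211.4, 181.0], 0.15, [0.5626, -0.0844, 0.063])]
scene rotor_knob [([93.3, 197.0], 0.84, [0.7373, -0.2317, 0.2628]), ([296.2, 145.1], 0.83, [0.5601, 0.1025, 0.2628]), ([161.7, 101.0], 0.63, [0.5061, -0.1801, 0.2628])]
scene rotor_foot [([173.9, 127.7], 0.97, [0.5067, -0.1714, 0.1768]), ([94.0, 227.8], 0.57, [0.7649, -0.2528, 0.1768])]
top spindle_mouth []
top spindle_base []
top rotor_knob [([371.6, 162.8], 0.84, [0.6147, -0.285, 0.2628]), ([349.2, 262.6], 0.75, [0.3699, -0.2291, 0.2628])]
top rotor_foot [([326.6, 250.2], 0.7, [0.3949, -0.1929, 0.1768])]
```

View pics/w2.png

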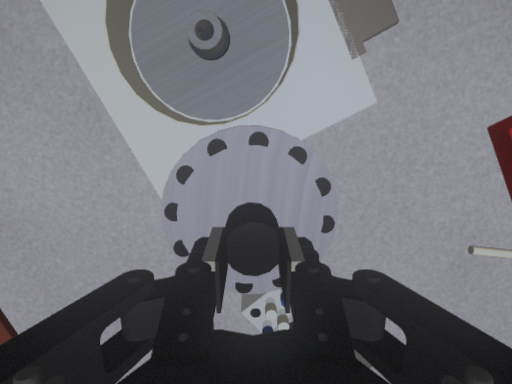

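The wrist picture shows the spindle mouth's dark bore at (204,30), which gives (0.5685,0.234). The rotor hangs level and centred at about (252,238). I move closer for a more central view.

Request:
carry_out(
  motion="0.3 1.5 0 0 2; 0.4 2 0 0 2; 0 2 0 0 2; 0 1 0 0 2; 0 0 0 0 2; 0 0 0 0 2; 0 0 0 0 2; 0 0 0 0 2",
)

```text
time: 7.57
eef_pos: [0.5682, 0.1599, 0.248]
orientation: [-90.0, -0.0, -21.4]
force: [-0.1, -0.1, -1.8]
width: 0.0251
```

```bash
python3 - <<'E'
from h import *
for i in range(2):
  w=robot.snapshot("wrist");o=robot.observe();p=o["eef_pos"];print(o["time"],p,o["orientation"],o["force"])
  for n,z in(("spindle_mouth",.0975),("spindle_base",.0635),("rotor_knob",p[2]+.0153)):
    print(n,[(np.round(r["pixel"],1).tolist(),round(r["conf"],2),atz(w,r["pixel"],z).round(4).tolist()) for r in robot.tip_of("wrist",n)][:3])
x,y=map(int,proj(w,[.5685,.2335,.0975]))
c=w["pixels"][max(0,y-35):y+40,x-40:x+40]; cv2.imwrite("pics/f.png",cv2.cvtColor(cv2.resize(c,None,fx=7,fy=7,interpolation=2),cv2.COLOR_RGB2BGR)); print(x-40,max(0,y-35))
E
```

```text
7.6167 [0.56815419 0.16002796 0.24800303] [-9.00298801e+01 -1.39751379e-02 -2.13611309e+01] [-0.78854312  0.63860027 -2.16782937]
spindle_mouth [([223.8, 101.2], 0.93, [0.5682, 0.2338, 0.0975])]
spindle_base [([227.8, 102.6], 0.91, [0.569, 0.2321, 0.0635])]
rotor_knob [([253.7, 235.1], 0.77, [0.5696, 0.1586, 0.2633])]
7.8167 [0.56799771 0.16092514 0.2480633 ] [-9.00042403e+01 -6.73960582e-03 -2.13036216e+01] [ 0.483327    0.54579379 -2.41783978]
spindle_mouth [([232.0, 98.6], 0.66, [0.5764, 0.2341, 0.0975]), ([226.3, 100.0], 0.59, [0.5707, 0.2349, 0.0975])]
spindle_base [([227.4, 103.3], 0.77, [0.5681, 0.2325, 0.0635])]
rotor_knob [([252.5, 236.9], 0.56, [0.5685, 0.1587, 0.2634])]
184 67
```

View pics/f.png

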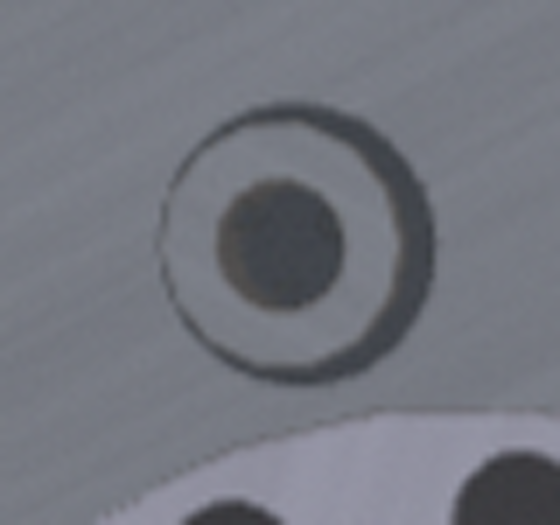

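Bore centre at (224,101) puts the mouth at about (0.568,0.234). The two views agree. I go above it and down to just over the mouth.

Request:
carry_out(
  motion="0 1.5 0 0 2; 0 2.5 0 0 2; 0 2 0 0 2; 0 1.4 0 0 2; 0 0 -0.8 0 2; 0 0 -1.5 0 2; 0 0 -2 0 2; 0 0 -1.5 0 2; 0 0 -0.8 0 2; 0 0 -0.2 0 2; 0 0 0 0 2; 0 0 0 0 2; 0 0 0 0 2; 0 0 0 0 2; 0 0 0 0 2",
)

```text
time: 9.22
eef_pos: [0.5682, 0.2356, 0.1807]
orientation: [-90.0, -0.0, -21.3]
force: [-0.3, 0.2, -2.2]
width: 0.0248
```

```bash
python3 - <<'E'
from h import *
s=robot.snapshot("scene");t=robot.snapshot("top");o=robot.observe();print(o["time"],o["eef_pos"],o["orientation"],o["force"])
p=o["eef_pos"]
for c,x in (("scene",s),("top",t)):
  for n,X in(("rotor_knob",[p[0],p[1],p[2]+.0153]),("centrifuge",[.568,.234,0])):
    print(c,n,proj(x,X),[(r["pixel"],round(r["conf"],2)) for r in robot.tip_of(c,n)])
E
```

```text
9.3167 [0.56804344 0.23553516 0.18036887] [-8.99832535e+01 -2.37770938e-02 -2.12571735e+01] [ 0.49463532 -0.56080831 -1.5343643 ]
scene rotor_knob [358.50417723 177.86886718] [([358.1, 179.8], 0.79), ([156.3, 104.9], 0.71), ([90.8, 195.5], 0.61)]
scene centrifuge [340.05236131 217.2059959 ] [([339.4, 216.0], 0.69), ([362.1, 176.7], 0.34)]
top rotor_knob [166.53977002 179.59006786] [([369.3, 159.0], 0.88), ([168.2, 182.4], 0.79), ([347.9, 262.1], 0.64)]
top centrifuge [181.11536156 189.14308736] [([181.5, 188.4], 0.68)]
```

Request:
carry_out(
  motion="0 -0.06 -0.4 0 2; 0 0 -0.4 0 2; 0 0 -0.4 0 2; 0 0 -0.4 0 2; 0 0 0 0 2; 0 0 0 0 2",
)

```text
time: 10.02
eef_pos: [0.5677, 0.2348, 0.1636]
orientation: [-90.0, 0.0, -21.3]
force: [-0.4, -0.7, -1.2]
width: 0.0245
```

Request:
carry_out(
  motion="0 0 -0.2 0 2; 0 0 -0.2 0 2; 0 0 0 0 2; 0 0 0 0 2",
)

```text
time: 10.35
eef_pos: [0.5678, 0.2348, 0.1599]
orientation: [-90.0, 0.0, -21.3]
force: [0.6, 0.1, -2.7]
width: 0.0247
```

Request:
carry_out(
  motion="0 0 -0.2 0 2; 0 0 -0.1 0 2; 0 0 0 0 2; 0 0 0 0 2",
)

```text
time: 10.68
eef_pos: [0.568, 0.2348, 0.157]
orientation: [-90.0, -0.0, -21.3]
force: [0.8, -0.1, -2.7]
width: 0.0252
```

The foot is inside the mouth and no contact force shows. Continuing gently.

Request:
carry_out(
  motion="0 0 -0.15 0 2; 0 0 -0.15 0 2; 0 0 0 0 2; 0 0 0 0 2",
)

```text
time: 11.02
eef_pos: [0.568, 0.2347, 0.1539]
orientation: [-90.0, -0.0, -21.3]
force: [1.0, -0.7, -2.6]
width: 0.0248
```

Request:
carry_out(
  motion="0 0 -0.1 0 2; 0 0 -0.1 0 2; 0 0 0 0 2; 0 0 0 0 2",
)

```text
time: 11.35
eef_pos: [0.5679, 0.2348, 0.152]
orientation: [-90.0, -0.0, -21.3]
force: [1.1, -1.5, -2.0]
width: 0.0248
```

Request:
carry_out(
  motion="0 0 -0.1 0 2; 0 0 -0.1 0 2; 0 0 0 0 2; 0 0 0 0 2",
)

```text
time: 11.68
eef_pos: [0.5679, 0.2348, 0.1499]
orientation: [-90.0, 0.0, -21.3]
force: [1.4, -0.9, -1.3]
width: 0.0248
```

Request:
carry_out(
  motion="0 0 -0.1 0 2; 0 0 -0.1 0 2; 0 0 -0.1 0 2; 0 0 0 0 2; 0 0 0 0 2",
)

```text
time: 12.1
eef_pos: [0.5681, 0.2349, 0.1472]
orientation: [-90.0, -0.0, -21.3]
force: [1.7, -1.3, 1.7]
width: 0.0251
```

Request:
carry_out(
  motion="0 0 -0.1 0 2; 0 0 -0.1 0 2; 0 0 -0.1 0 2; 0 0 0 0 2; 0 0 0 0 2",
)

```text
time: 12.52
eef_pos: [0.5681, 0.2351, 0.1443]
orientation: [-90.0, -0.0, -21.3]
force: [1.6, 0.2, 4.5]
width: 0.0249
```

Request:
carry_out(
  motion="0 0 -0.1 0 2; 0 0 -0.1 0 2; 0 0 0 0 2; 0 0 0 0 2",
)

```text
time: 12.85
eef_pos: [0.568, 0.235, 0.1422]
orientation: [-90.0, -0.0, -21.3]
force: [1.7, -0.6, 2.4]
width: 0.0249
```

Request:
carry_out(
  motion="0 0 -0.1 0 2; 0 0 -0.1 0 2; 0 0 0 0 2; 0 0 0 0 2",
)

```text
time: 13.18
eef_pos: [0.5676, 0.2345, 0.1393]
orientation: [-90.1, 0.0, -21.3]
force: [1.5, -0.5, -0.4]
width: 0.0246
```

Request:
carry_out(
  motion="0 0 -0.1 0 2; 0 0 -0.1 0 2; 0 0 0 0 2; 0 0 0 0 2",
)

```text
time: 13.52
eef_pos: [0.5674, 0.2344, 0.137]
orientation: [-90.1, 0.1, -21.3]
force: [2.2, -0.3, -7.9]
width: 0.0249
```

Request:
carry_out(
  motion="0 0 -0.1 0 2; 0 0 -0.1 0 2; 0 0 0 0 2; 0 0 0 0 2",
)

```text
time: 13.85
eef_pos: [0.5678, 0.2349, 0.136]
orientation: [-90.0, 0.0, -21.2]
force: [0.3, -0.2, -4.1]
width: 0.0249
```

Request:
carry_out(
  motion="0 0 -0.1 0 2; 0 0 0 0 2; 0 0 0 0 2",
)

```text
time: 14.1
eef_pos: [0.568, 0.235, 0.1351]
orientation: [-90.0, -0.0, -21.3]
force: [1.1, -0.1, -2.5]
width: 0.0245
```

Request:
carry_out(
  motion="0 0 -0.05 0 2; 0 0 0 0 2; 0 0 0 0 2",
)

```text
time: 14.35
eef_pos: [0.5679, 0.2349, 0.1346]
orientation: [-90.0, -0.0, -21.3]
force: [1.9, -0.6, -1.9]
width: 0.0248
```

The catches resisted, then snapped: the force swung to -8 N at TCP z 0.137. I continue down to rim contact.

Request:
carry_out(
  motion="0 0 -0.05 0 2; 0 0 0 0 2; 0 0 0 0 2",
)

```text
time: 14.6
eef_pos: [0.5679, 0.2348, 0.134]
orientation: [-90.0, -0.0, -21.3]
force: [1.1, -0.3, -0.7]
width: 0.0248
```

Request:
carry_out(
  motion="0 0 -0.05 0 2; 0 0 0 0 2; 0 0 0 0 2",
)

```text
time: 14.85
eef_pos: [0.5679, 0.2348, 0.1335]
orientation: [-90.0, 0.0, -21.3]
force: [1.8, 0.2, -1.4]
width: 0.0247
```

Request:
carry_out(
  motion="0 0 -0.05 0 2; 0 0 0 0 2; 0 0 0 0 2",
)

```text
time: 15.1
eef_pos: [0.5679, 0.2349, 0.133]
orientation: [-90.0, 0.0, -21.3]
force: [1.5, -1.4, -1.5]
width: 0.0244
```

Request:
carry_out(
  motion="0 0 -0.03 0 2; 0 0 0 0 2; 0 0 0 0 2",
)

```text
time: 15.35
eef_pos: [0.5679, 0.2349, 0.1327]
orientation: [-90.0, 0.0, -21.3]
force: [1.6, -0.3, -0.7]
width: 0.0248
```

Request:
carry_out(
  motion="0 0 -0.05 0 2; 0 0 0 0 2; 0 0 0 0 2",
)

```text
time: 15.6
eef_pos: [0.568, 0.235, 0.1324]
orientation: [-90.0, -0.0, -21.2]
force: [1.6, -0.5, 1.6]
width: 0.0247
```

Request:
carry_out(
  motion="0 0 -0.05 0 2; 0 0 0 0 2; 0 0 0 0 2",
)

```text
time: 15.85
eef_pos: [0.568, 0.2351, 0.1321]
orientation: [-90.0, -0.0, -21.3]
force: [0.2, -0.8, 3.6]
width: 0.0248
```

Request:
carry_out(
  motion="0 0 -0.05 0 2; 0 0 0 0 2; 0 0 0 0 2",
)

```text
time: 16.1
eef_pos: [0.5681, 0.2352, 0.1318]
orientation: [-90.0, -0.0, -21.2]
force: [-1.2, 1.2, 6.6]
width: 0.0245
```

Request:
carry_out(
  motion="0 0 -0.05 0 2; 0 0 0 0 2; 0 0 0 0 2",
)

```text
time: 16.35
eef_pos: [0.5682, 0.2354, 0.1317]
orientation: [-89.9, -0.0, -21.2]
force: [-0.9, -0.7, 8.6]
width: 0.0246
```

Rim contact at about 0.1325 and pressed with about 11 N including weight: it's home. Now pull up, feeling for the end of the play. The target reading is -14 (12 N plus 2.3 N weight).

Request:
carry_out(
  motion="0 0 0.1 0 2; 0 0 0.1 0 2; 0 0 0.1 0 2; 0 0 0 0 2; 0 0 0 0 2",
)

```text
time: 16.77
eef_pos: [0.5677, 0.2345, 0.1331]
orientation: [-90.0, 0.0, -21.3]
force: [1.8, 0.1, -2.3]
width: 0.0246
```

Request:
carry_out(
  motion="0 0 0.05 0 2; 0 0 0.05 0 2; 0 0 0 0 2; 0 0 0 0 2",
)

```text
time: 17.1
eef_pos: [0.5678, 0.2348, 0.1346]
orientation: [-90.0, 0.0, -21.3]
force: [1.4, -1.0, -3.2]
width: 0.0249
```

Request:
carry_out(
  motion="0 0 0.05 0 2; 0 0 0.05 0 2; 0 0 0 0 2; 0 0 0 0 2",
)

```text
time: 17.43
eef_pos: [0.5679, 0.2349, 0.1358]
orientation: [-90.0, 0.0, -21.3]
force: [0.7, -0.4, -2.6]
width: 0.0243
```

Request:
carry_out(
  motion="0 0 0.05 0 2; 0 0 0.05 0 2; 0 0 0 0 2; 0 0 0 0 2",
)

```text
time: 17.77
eef_pos: [0.5677, 0.2347, 0.1364]
orientation: [-90.0, 0.0, -21.3]
force: [1.9, 0.1, -5.7]
width: 0.025
```

Request:
carry_out(
  motion="0 0 0.05 0 2; 0 0 0.05 0 2; 0 0 0 0 2; 0 0 0 0 2",
)

```text
time: 18.1
eef_pos: [0.5675, 0.2346, 0.1371]
orientation: [-90.0, 0.0, -21.3]
force: [1.0, 0.1, -10.6]
width: 0.0245
```

Request:
carry_out(
  motion="0 0 0.04 0 2; 0 0 0.03 0 2; 0 0 0 0 2; 0 0 0 0 2",
)

```text
time: 18.43
eef_pos: [0.5675, 0.2346, 0.1378]
orientation: [-90.0, 0.1, -21.3]
force: [1.4, -0.6, -15.6]
width: 0.0243
```

Request:
carry_out(
  motion="0 0 -0.01 0 2; 0 0 0 0 2; 0 0 0 0 2; 0 0 0 0 2; 0 0 0 0 2; 0 0 0 0 2",
)

```text
time: 18.93
eef_pos: [0.5677, 0.2348, 0.1381]
orientation: [-90.0, 0.0, -21.3]
force: [0.8, -0.2, -17.1]
width: 0.0246
```

Request:
carry_out(
  motion="0 0 0 0 2; 0 0 0 0 2; 0 0 0 0 2; 0 0 0 0 2; 0 0 0 0 2; 0 0 0 0 2; 0 0 0 0 2; 0 0 0 0 2; 0 0 0 0 2; 0 0 0 0 2",
)

```text
time: 19.77
eef_pos: [0.5679, 0.2348, 0.1383]
orientation: [-90.0, 0.0, -21.3]
force: [0.3, 0.0, -19.1]
width: 0.0244
```

Request:
carry_out(
  motion="0 0 0 0 2; 0 0 0 0 2; 0 0 0 0 2; 0 0 0 0 2; 0 0 0 0 2; 0 0 0 0 2; 0 0 0 0 2; 0 0 0 0 2; 0 0 0 0 2; 0 0 0 0 2; 0 0 0 0 2; 0 0 0 0 2; 0 0 0 0 2; 0 0 0 0 2",
)

```text
time: 20.93
eef_pos: [0.5679, 0.2349, 0.1383]
orientation: [-90.0, 0.0, -21.3]
force: [-0.1, 0.3, -18.7]
width: 0.0248
```

The controller creeps up to its target, so the pull drifted to about 16.5 N. I ease off 0.4 mm and hold again.

Request:
carry_out(
  motion="0 0 -0.02 0 2; 0 0 -0.02 0 2; 0 0 0 0 2; 0 0 0 0 2; 0 0 0 0 2; 0 0 0 0 2",
)

```text
time: 21.43
eef_pos: [0.568, 0.2349, 0.138]
orientation: [-90.0, -0.0, -21.3]
force: [1.2, 0.0, -15.9]
width: 0.0245
```

Request:
carry_out(
  motion="0 0 0 0 2; 0 0 0 0 2; 0 0 0 0 2; 0 0 0 0 2; 0 0 0 0 2; 0 0 0 0 2; 0 0 0 0 2; 0 0 0 0 2; 0 0 0 0 2; 0 0 0 0 2",
)

```text
time: 22.27
eef_pos: [0.5679, 0.2349, 0.1379]
orientation: [-90.0, -0.0, -21.3]
force: [1.8, -0.4, -15.1]
width: 0.0244
```

Request:
carry_out(
  motion="0 0 0 0 2; 0 0 0 0 2; 0 0 0 0 2; 0 0 0 0 2; 0 0 0 0 2; 0 0 0 0 2; 0 0 0 0 2; 0 0 0 0 2; 0 0 0 0 2; 0 0 0 0 2; 0 0 0 0 2; 0 0 0 0 2; 0 0 0 0 2; 0 0 0 0 2; 0 0 0 0 2; 0 0 0 0 2",
)

```text
time: 23.6
eef_pos: [0.5679, 0.2349, 0.1379]
orientation: [-90.0, -0.0, -21.3]
force: [-0.0, 0.2, -15.4]
width: 0.0246
```

About 13 N held steadily for over 2 s, with no coming off. Now let it settle back.

Request:
carry_out(
  motion="0 0 -0.1 0 2; 0 0 -0.1 0 2; 0 0 -0.1 0 2; 0 0 -0.1 0 2; 0 0 -0.1 0 2; 0 0 0 0 2; 0 0 0 0 2; 0 0 0 0 2; 0 0 0 0 2; 0 0 0 0 2; 0 0 0 0 2",
)

```text
time: 24.52
eef_pos: [0.5681, 0.2348, 0.1331]
orientation: [-90.0, -0.0, -21.3]
force: [1.3, -0.0, -0.8]
width: 0.0251
```

Request:
carry_out(
  motion="0 0 -0.04 0 2; 0 0 0 0 2; 0 0 0 0 2; 0 0 0 0 2; 0 0 0 0 2",
)

```text
time: 24.93
eef_pos: [0.568, 0.2349, 0.1326]
orientation: [-90.0, -0.0, -21.3]
force: [1.4, -0.2, 0.6]
width: 0.0246
```

Request:
carry_out(
  motion="0 0 0 0 2; 0 0 0 0 2; 0 0 0 0 3.5; 0 0 0 0 4.5; 0 0 0 0 6; 0 0 0 0 6; 0 0 0 0 6; 0 0 0 0 6; 0 0 0.5 0 6; 0 0 1 0 6; 0 0 1.5 0 6; 0 0 2 0 6; 0 0 2 0 6; 0 0 2 0 6; 0 0 2 0 6; 0 0 2 0 6; 0 0 0 0 6; 0 0 0 0 6; 0 0 0 0 6",
)

```text
time: 26.52
eef_pos: [0.5678, 0.2348, 0.2626]
orientation: [-90.0, -0.0, -21.3]
force: [-0.5, -0.2, -0.2]
width: 0.0601
```

```bash
python3 - <<'E'
from h import *
w=robot.snapshot("wrist");s=robot.snapshot("scene");o=robot.observe();print(o["time"],o["eef_pos"],o["force"],o["width"])
for c,x in(("wrist",w),("scene",s)):
  print(c,proj(x,[.568,.2345,.1475]),[(r["pixel"],round(r["conf"],2),atz(x,r["pixel"],.1475).round(4).tolist()) for r in robot.tip_of(c,"rotor_knob")])
  for n in("tube_rack","jar","slide_box"): print(n,[atz(x,r["pixel"],0).round(3).tolist() for r in robot.tip_of(c,n)][:1])
cv2.imwrite("pics/g.png",cv2.cvtColor(np.vstack([w["pixels"],cv2.resize(s["pixels"][120:280,256:456],(512,410),interpolation=3)[:216]]),cv2.COLOR_RGB2BGR))
E
```

```text
26.6167 [0.56751182 0.23459649 0.26171304] [-0.43409361 -0.18193095 -0.66901889] 0.06001648456487908
wrist [251.6724802 178.3110481] [([253.9, 182.8], 0.92, [0.5684, 0.2297, 0.1475]), ([373.4, 108.4], 0.37, [0.6902, 0.2544, 0.1475])]
tube_rack [[0.526, -0.096, -0.0]]
jar []
slide_box [[0.741, 0.236, 0.0]]
scene [352.93946909 189.00432617] [([156.3, 101.8], 0.98, [0.4211, -0.247, 0.1475]), ([356.4, 185.4], 0.97, [0.5579, 0.241, 0.1475]), ([89.9, 198.2], 0.94, [0.6947, -0.3021, 0.1475]), ([338.4, 216.3], 0.56, [0.6368, 0.2105, 0.1475])]
tube_rack [[0.531, -0.099, 0.0]]
jar [[0.582, -0.315, 0.0]]
slide_box [[0.738, 0.231, 0.0]]
```

View pics/g.png

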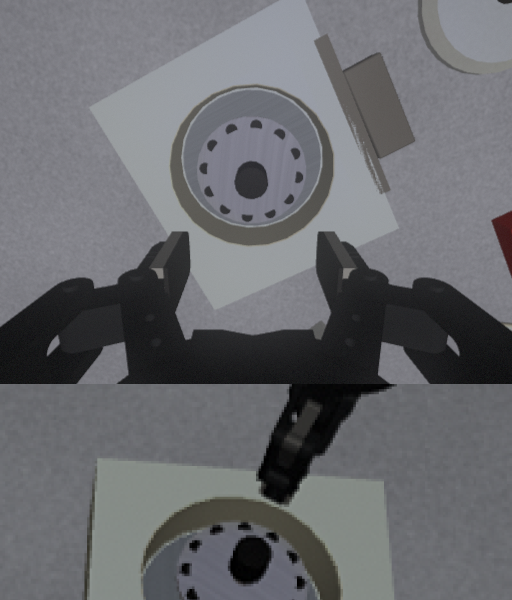

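```bash
python3 - <<'E'
from h import *
w=robot.snapshot("wrist");s=robot.snapshot("scene");t=robot.snapshot("top")
kw=robot.tip_of("wrist","rotor_knob")[0]["pixel"];print(kw)
for p in [r["pixel"] for r in robot.tip_of("scene","rotor_knob")]:
  if abs(p[0]-355)<12: print(p,tri([(w,kw),(s,p)]),tri([(w,(251.3,180)),(s,p)]))
for n in("z0",):
  # knob outline: dark blob extents vs model cylinder, for heights; wrist rows / scene
  for x,nm,(a,b) in((w,"w",(251,180)),(s,"s",(354,188))):
    g=cv2.cvtColor(x["pixels"],cv2.COLOR_RGB2GRAY); m=((g<70)*255).astype(np.uint8)
    k,l,st,ce=cv2.connectedComponentsWithStats(m); i=l[b,a]; print(nm,i,st[i],ce[i],g[b,a])
    th=np.linspace(0,6.28,60)
    for zc in(.1435,.1475,.1515,.156):
      P=np.array([proj(x,[.568+.015*np.cos(q),.2342+.015*np.sin(q),zc+h]) for q in th for h in(-.016,.016)]);print(zc,P.min(0).round(1),P.max(0).round(1))
E
```

```text
[251.6, 179.1]
[354.9, 186.6] (array([0.56861043, 0.23631124, 0.1595128 ]), [array([-0.1,  0.3]), array([0.1, 0.1])]) (array([0.56833126, 0.23599626, 0.15956587]), [array([ 0. , -0.1]), array([-0., -0.])])
w 15 [235 162  33  37 965] [251.00829016 180.10984456] 51
0.1435 [234.9 159. ] [268.5 197.9]
0.1475 [234.6 159.8] [268.8 199.2]
0.1515 [234.4 160.5] [269.  200.6]
0.156 [234.1 161.3] [269.3 202.1]
s 39 [345 179  17  20 249] [353.18072289 188.23694779] 9
0.1435 [343.9 180. ] [361.2 199.5]
0.1475 [344.2 179.1] [361.7 198.7]
0.1515 [344.6 178.1] [362.1 197.9]
0.156 [345.  177.1] [362.6 196.9]
```

The knob's outline in both views (scene columns 345-362, rows 179-199) fits the home height of 0.1475 (0.1435 to 0.1515). The bystanders are in place and the gripper is clear.

```bash
python3 -c "
from bench import robot
print(robot.hand_in())"
```

```text
the job is handed in; nothing more can be done
None
```

I gripped the rotor by its knob, lifted it off the stand and set its stem into the spindle. I then pressed it home and pull-tested it, let it settle back and let go. The job is handed in; no verdict came back.

**Press:** The catches resisted with up to about 7 N and then snapped, the wrist force swinging to -8 N. The hub met the spindle's rim at the expected height, with about 11 N pressed. That is under the 20 N limit.

**Pull:** The play was about 3.5 mm. The first hold drifted up to about 16.5 N on the spindle, near the 17 N edge, because the arm creeps towards its target. I eased it off and held a steady 13 N or so for over 2 s, and the rotor did not come off.

**Last checks:**
- **Rotor height:** The knob's outline in the wrist and scene pictures fits the home height of 0.1475 m. It is on axis within about 1 mm. A point triangulated from the networks gave about 12 mm higher; I trusted the outlines and the felt contact instead.
- **Grip reading:** The fingers read 25 mm on the 30 mm knob, but the picture showed the knob square between the pads.
- **Bystanders:** The rack, jar and flat box are where they were, within the measurement error.
- **Gripper:** It is about 10 cm clear of the rotor.

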